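# Unload the exposure box and close its interlocked guard

### The job

Push the sliding guard lid of the exposure box back along its tracks, away from the interlock switch, as far as it goes so that the chamber is clear, then lift the sample bottle out and stand it upright in the steel tray. Then push the lid shut so that the flat tongue on its edge goes straight into the slot of the interlock switch, fully home. Leave the other things on the bench where they are.

Things in the scene. Friction and masses are not known exactly. Their poses are not given: they have to be found in the camera images.
- exposure_box: grey and white box fixed to the bench, 301 x 152 mm, 103 mm high over its two aluminium C-tracks. Origin on the worktop; x runs along the tracks to the interlock switch (robot's right), y across, away from the robot. Chamber: x +10..+126 mm; the rest (x -165..+10) is solid, top 90 mm, where the lid parks; end stop at x -152 mm. Switch: x +138..+172 mm, 109 mm high
- guard_lid: flat aluminium lid, 130 (x) x 132 x 6 mm, 0.3 kg, loose in the tracks (3 mm play each side), slides with light friction. Origin: centre of its underside, 90 mm above the worktop; x points to the switch. In the box's frame its origin is at x -87 mm when parked at the end stop, +71 mm when the tongue is fully home; starts part-way
- push_rib (a point): centre of the top of the black rib across the middle of the lid, 110 mm above the worktop; the rib is 12 mm thick along the lid's x, 70 mm long along y, 14 mm high above the plate; push it with the fingertips from either side
- tongue_tip (a point): middle of the tip of the flat steel tongue on the lid's leading edge; the tongue is 14 mm wide, 3 mm thick and stands out 26 mm beyond the plate, along the lid's +x
- slot_mouth (a point): centre of the mouth of the switch's slot; the slot is 18 mm wide and 8 mm high, flared to 23 mm wide at the mouth; axes as the box
- slot_bottom (a point): centre of the bottom of the slot, 24 mm behind the mouth; the tongue tip meets it when fully home; axes as the box
- sample_bottle: small round white plastic bottle with a narrower screw cap from 63 mm up, 36 mm diameter, 75 mm high, standing upright in the chamber; origin at the centre of its underside, z up
- sample_tray: square open steel tray fixed to the worktop, 120 x 120 mm outside, walls 3 mm thick and 12 mm high, floor 3 mm thick; origin at the centre of its underside. Beyond it, to the robot's right, stands a tall cabinet (its front at world x about 0.57 m, for y below -0.27 m): keep the arm and gripper clear
- petri_dish: bystander: lidded petri dish, 62 mm diameter, 14 mm high; origin under its centre
- black_marker: bystander: marker pen lying flat, 138 mm along its y, 12 mm wide; origin under its centre
- bench_timer: bystander: white bench timer, 62 x 66 x 20 mm; origin under its centre
- chamber_floor (a point): centre of the chamber's floor, 10 mm above the worktop; the chamber is 116 mm (box x) by 112 mm (box y), its rim 90 mm above the worktop; axes as the box

How it is judged:
On the way, in this order (a step that is already met when the one before it is completed fails the run):
1. the lid is slid back so that the chamber is clear (lid origin beyond x -68 mm in the box's frame) (x of guard_lid in the frame of exposure_box below -0.068 m), for 0.2 s.
2. the bottle stands upright in the tray, let go (x of sample_bottle in the frame of sample_tray between -0.045 and 0.045 m and y of sample_bottle in the frame of sample_tray between -0.045 and 0.045 m and z of sample_bottle in the frame of sample_tray below 0.008 m and angle between sample_bottle's own z axis and vertical below 0.12 rad and contact force between sample_bottle and the fingers below 0.1 N), for 0.2 s.
3. the tongue is fully home in the slot (x of tongue_tip in the frame of slot_bottom above -0.004 m and y of tongue_tip in the frame of slot_bottom between -0.004 and 0.004 m and angle between the x axis of guard_lid and the x axis of exposure_box, either way round below 0.05 rad), for 0.2 s.
At the end, for the whole second after the job is handed in: The tongue tip is within 4 mm of the bottom of the interlock slot, straight in it, the lid at rest; the sample bottle stands upright and still on the floor of the steel tray (all of step 3 and linear speed of each of guard_lid, sample_bottle below 0.02 m/s and x of sample_bottle in the frame of sample_tray between -0.045 and 0.045 m and y of sample_bottle in the frame of sample_tray between -0.045 and 0.045 m and z of sample_bottle in the frame of sample_tray below 0.008 m and angle between sample_bottle's own z axis and vertical below 0.12 rad); the robot touches nothing.
It fails at once if the sample bottle is tipped over (angle between sample_bottle's own z axis and vertical above 0.8 rad).
It fails at once if a bystander (petri dish, marker, timer) is moved more than 30 mm (distance of any of petri_dish, black_marker, bench_timer from where it was at the start of the episode above 0.03 m).
It also fails if it takes over 70 s, if anything falls off the work surface, if the arm or the gripper's body presses on something with over 40 N, if the wrist force passes 120 N, or if a joint passes its speed limit or range.

### The arm

A 6-joint arm with a two-finger parallel gripper is mounted at the origin on a cart in front of the work surface, level with it; the furniture and walls round the work are solid. World frame = base frame: x ahead of the robot, y to its left, z up, the work surface at z = 0. Lengths are in m, angles in rad, forces in N, time in s.
With the tool pointing down it reaches from about 0.3 to 1 m from the base axis. Payload 5.1 kg.
Tool frame: the origin (TCP) lies midway between the tips of the shut fingers; the grasp point (between the pads) lies 19 mm behind it; z points along the fingers, y is the line along which they close (so a half turn about z gives the same grasp; the last joint's range is limited). The gripper opens to 95 mm and grips with 3 to 60 N. Pads are 20 mm wide; open, the fingers measure 119 mm over their backs; the gripper's body (75 mm by 180 mm) begins 59 mm behind the grasp point.
Start: joints at [1.188, 0.124, 1.65, -0, 1.367, -0.083], TCP at [0.192, 0.621, 0.215] pointing down, gripper open.
Joint ranges: [-2.61, 2.61], [-1.02, 2.33], [0.03, 2.71], [-1.35, 4.49], [0.32, 2.68], [-2.91, 2.91]. Speed limits (rad/s): [2.57, 2.57, 3.14, 3.14, 3.14, 3.14].

### API

Orientations are given as a unit quaternion [x, y, z, w].
In Python, from bench import bot gives the robot as it stands.
- The arm moves only by the tool arm_command, never from a script. Its argument "steps" is text: rows parted by semicolons, each of 7 numbers parted by spaces: the shift along the tool's x, y, z in normalised numbers (1 is 0.8 m), then the turn, a rotation vector about the tool's x, y, z in fractions of the full range, 1 being pi rad, then the opening, from -1 (shut) to 1 (fully open). A call has 1 to 12 rows; each row is the pose to reach, as a shift and turn from the pose commanded when the call began, along the tool's axes at that moment; what a row does not reach only later rows make up. A row lasts 1/8 s, in which the tool goes at most 62.5 mm and 10.7 degrees, less where a joint would pass 70% of its speed; a pose out of reach is approached as far as the arm can. A shift or turn number past 1, either way, is cut back to 1. A call with a gripper value outside its range is refused whole. The fingers move at their own pace and stop on an object; the grip force is fixed at half the most. Time passes only in rows, so rows that repeat a pose let the fingers close. It gives the time, the measured TCP pose, the force, the opening and the grip force at its end, in the units of the state.
- bot.read_state(): the state, without advancing time (a new reading comes with each control period).
- bot.grab_frame(name): name is "scene" or "top" or "wrist"; returns a dict with "frame" (400x640x3 uint8, blue, green, red), "range_z" (400x640 float32, m along the optical axis (not along the pixel's ray), 0 where there is no reading), "mtx" (3x3 intrinsics, pixels), "extrinsics" (4x4, takes a point from camera to world coordinates); the wrist camera has in their place "hand_eye" (4x4, takes a point from camera to tool coordinates, whose origin is the TCP and whose axes are the flange's). Camera axes: x right, y down, z forward; pixel columns grow to the right and rows downward; lengths in m; the calibration is good to about 2 mm. A picture is of the moment at which its call begins: read the wrist's pose just before it.
- bot.sign_off(): hands the job in; it is judged then, once.
Trained networks look in the newest picture that a camera, given by its name, has taken for a name from the list of things; names that differ only in an ending like _2 or _b are one class to them, and where a whole thing is asked for, a point or a joint stands for the part that bears it (a point fixed in the world has none). Each returns a list of dicts, best first, with "confidence" (0 to 1); they miss things now and then, are a little off and sometimes report something else, mostly with a low value. They report only what shows in the picture. A call takes as long as a camera call.
- bot.boxes_of(name, camera): "rect" ([centre column, centre row, width, height] in pixels, round what is visible of it).
- bot.regions_of(name, camera): "region" (400x640 bool, what is visible of it) and "rect" ([centre column, centre row, width, height] in pixels, round what is visible of it).
- bot.landmark_of(name, camera): "location" ([row, column] in pixels: a listed point, or the origin of a listed thing).
The state is a dict: "time_s": time; "joint_positions": joint angles; "joint_velocities": joint speeds; "effort": joint torques, N m; "tcp_pos": TCP position; "orientation": TCP orientation; "wrist_force": force on the tool from outside, world axes, zero at the start; "torque": the same for the moment, N m; "opening": finger opening in m; "grip_force": force on a finger pad.
Only numpy, scipy, OpenCV 4.12 (cv2) and the standard library are available. Lean on these libraries where they do the work, as an engineer would, in place of code of your own. Each camera call takes 0.05 s, during which the arm holds its last target. There are 200 camera calls.

## Working session

There is one attempt and no reset: what is moved stays moved. The work goes in short steps, Python scripts to look and compute and a tool call to move; the robot and the scene stay as the last step left them, time stands still between calls to the robot, and variables do not carry over. Pictures are saved under pics/ and viewed, at most 10 in all, crops included, and the job is handed in when it is done.

Besides the shell and the picture viewer there is one more tool, called after "Call:" as name(argument=value, ...) on one line, values as JSON. arm_command: Moves the arm, as the interface text tells. Its arguments: {"type":"object","properties":{"steps":{"type":"string"}},"required":["steps"]}

```bash
mkdir -p pics; cat > h.py <<'E'
import numpy as np, cv2
from bench import bot
from scipy.spatial.transform import Rotation as R
def T():
    s=bot.read_state(); M=np.eye(4); M[:3,:3]=R.from_quat(s["orientation"]).as_matrix(); M[:3,3]=s["tcp_pos"]; return M
def grab(n):
    t=T(); f=bot.grab_frame(n); f["E"]=f["extrinsics"] if "extrinsics" in f else t@f["hand_eye"]; return f
def px(f,r,c,z=None):
    "world point of pixel; z: plane height, else depth"
    K=f["mtx"]; d=np.array([(c-K[0,2])/K[0,0],(r-K[1,2])/K[1,1],1]); E=f["E"]
    w=E[:3,:3]@d
    k=f["range_z"][int(round(r)),int(round(c))] if z is None else (z-E[2,3])/w[2]
    return E[:3,3]+k*w
def cloud(f):
    K=f["mtx"]; z=f["range_z"]; r,c=np.indices(z.shape)
    p=np.stack([(c-K[0,2])/K[0,0]*z,(r-K[1,2])/K[1,1]*z,z],-1)
    return p@f["E"][:3,:3].T+f["E"][:3,3]
E
python3 - <<'E'
from h import *
np.set_printoptions(precision=4,suppress=True)
s=bot.read_state(); print(s["time_s"],s["tcp_pos"],s["orientation"],T()[:3,:3])
Z=dict(push_rib=.11,tongue_tip=.0915,slot_mouth=None,slot_bottom=None,chamber_floor=.01,guard_lid=.09,exposure_box=0,sample_bottle=.01,sample_tray=0,petri_dish=0,black_marker=0,bench_timer=0)
for n in("top","scene"):
    f=grab(n); cv2.imwrite(f"pics/{n}0.png",f["frame"]); print(n,f["E"][:3,3])
    for k,z in Z.items():
        for d in bot.landmark_of(k,n)[:1]:
            r,c=d["location"]; print(k,round(d["confidence"],2),np.round([r,c]),px(f,r,c,.0915 if z is None else z))
E
```

```text
0.0 [0.1917 0.6204 0.2134] [ 0.1493  0.9888 -0.001  -0.0002] [[-0.9554  0.2953 -0.0008]
 [ 0.2953  0.9554 -0.0019]
 [ 0.0002 -0.0021 -1.    ]]
top [ 0.2406 -0.0893  1.3178]
push_rib 0.92 [183. 247.] [0.5129 0.0907 0.11  ]
tongue_tip 0.62 [180. 280.] [0.5223 0.0101 0.0915]
slot_mouth 0.79 [182. 289.] [ 0.5179 -0.0133  0.0915]
slot_bottom 0.82 [180. 296.] [ 0.522  -0.0294  0.0915]
chamber_floor 0.97 [194. 266.] [0.5043 0.056  0.01  ]
guard_lid 0.81 [185. 244.] [0.5124 0.1008 0.09  ]
sample_tray 0.64 [222. 352.] [ 0.4249 -0.1763  0.    ]
petri_dish 0.55 [241. 272.] [0.3778 0.0389 0.    ]
black_marker 0.47 [244. 204.] [0.3747 0.221  0.    ]
bench_timer 0.8 [228. 442.] [ 0.4023 -0.4146  0.    ]
scene [ 0.1007 -0.6114  0.8023]
push_rib 0.61 [155. 292.] [0.5207 0.0929 0.11  ]
tongue_tip 0.7 [173. 310.] [0.5274 0.0133 0.0915]
slot_mouth 0.85 [176. 313.] [ 0.5273 -0.002   0.0915]
slot_bottom 0.56 [179. 320.] [ 0.5332 -0.0247  0.0915]
chamber_floor 0.73 [188. 295.] [0.5009 0.0624 0.01  ]
guard_lid 0.87 [159. 288.] [0.514  0.1029 0.09  ]
exposure_box 0.79 [179. 286.] [0.5076 0.1189 0.    ]
sample_bottle 0.49 [187. 295.] [0.5028 0.0658 0.01  ]
sample_tray 0.79 [250. 323.] [ 0.43   -0.1683  0.    ]
petri_dish 0.65 [213. 271.] [0.3929 0.0304 0.    ]
black_marker 0.49 [177. 228.] [0.3676 0.2453 0.    ]
bench_timer 0.97 [326. 387.] [ 0.4127 -0.4241  0.    ]
```

```bash
python3 - <<'E'
import cv2
a=cv2.imread("pics/top0.png")[120:290,170:470]
cv2.imwrite("pics/t1.png",cv2.resize(a,(800,453),interpolation=cv2.INTER_CUBIC))
E
```

```text
(no output)
```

View pics/t1.png

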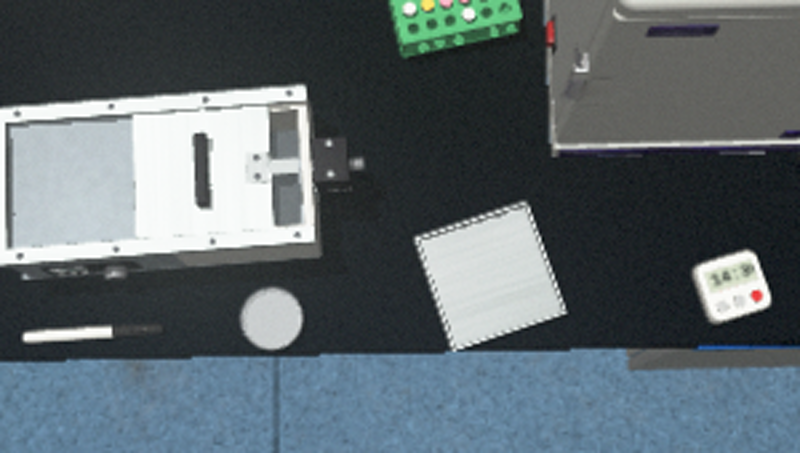

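View pics/scene0.png

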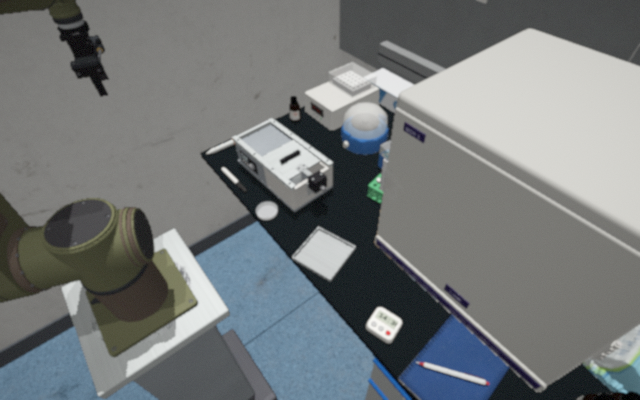

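Views show the lid part-way with its black rib (top crop ~200,170), the tongue just short of the switch slot (~310,165), the tray at ~(490,275), and the cabinet at the upper right. Next I move above the box.

The rows are not in the units I measure in: shifts go in shares of 0.8 m and turns go in shares of pi rad. I convert before sending: -450 mm / 800 = -0.5625, -415 mm / 800 = -0.5188, 1.2 rad / 3.1416 = 0.382.

Call:
arm_command(steps="-0.5625 -0.5188 -0.1125 0 0 0.382 0; -0.5625 -0.5188 -0.1125 0 0 0.382 0; -0.5625 -0.5188 -0.1125 0 0 0.382 0; -0.5625 -0.5188 -0.1125 0 0 0.382 0; -0.5625 -0.5188 -0.1125 0 0 0.382 0; -0.5625 -0.5188 -0.1125 0 0 0.382 0; -0.5625 -0.5188 -0.1125 0 0 0.382 0; -0.5625 -0.5188 -0.1125 0 0 0.382 0; -0.5625 -0.5188 -0.1125 0 0 0.382 0; -0.5625 -0.5188 -0.1125 0 0 0.382 0; -0.5625 -0.5188 -0.1125 0 0 0.382 0")

```text
time_s: 2.68
tcp_pos: [0.5008, 0.0887, 0.3054]
orientation: [0.684, 0.73, 0.0, 0.001]
wrist_force: [0.4, 0.1, 0.1]
opening: 0.0477
grip_force: 0.0
```

```bash
python3 - <<'E'
from h import *
np.set_printoptions(precision=4,suppress=True)
s=bot.read_state(); print(s["time_s"],s["tcp_pos"],s["opening"],T()[:3,:3])
f=grab("wrist"); cv2.imwrite("pics/w1.png",f["frame"]); print(f["hand_eye"])
Z=dict(push_rib=.11,tongue_tip=.0915,slot_mouth=.0915,slot_bottom=.0915,guard_lid=.09)
for k,z in Z.items():
    for d in bot.landmark_of(k,"wrist")[:1]:
        r,c=d["location"]; print(k,round(d["confidence"],2),np.round([r,c]),px(f,r,c,z))
E
```

```text
2.675 [0.5008 0.0887 0.3054] 0.047682431611812896 [[-0.0653  0.9979  0.0012]
 [ 0.9979  0.0653 -0.0003]
 [-0.0004  0.0012 -1.    ]]
[[ 0.0002 -0.9653 -0.2612  0.0731]
 [ 1.      0.0002  0.     -0.0005]
 [ 0.     -0.2612  0.9653 -0.1693]
 [ 0.      0.      0.      1.    ]]
push_rib 0.86 [171. 328.] [0.5167 0.1005 0.11  ]
tongue_tip 0.85 [235. 327.] [0.5243 0.009  0.0915]
slot_mouth 0.62 [248. 322.] [ 0.519  -0.0106  0.0915]
slot_bottom 0.15 [307. 260.] [ 0.4335 -0.1105  0.0915]
guard_lid 0.97 [170. 326.] [0.5152 0.0981 0.09  ]
```

View pics/w1.png

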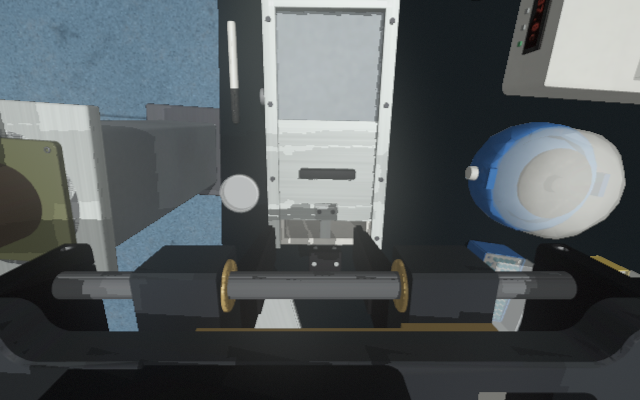

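The wrist picture shows the rib at about (328,174), the tongue tip at (327,235), and the box nearly square to the tool. I'll fit the box yaw and rib from depth.

```bash
python3 - <<'E'
from h import *
np.set_printoptions(precision=4,suppress=True)
f=grab("wrist"); p=cloud(f); v=f["range_z"]>0
A=T()[:3,:3]
def rect(m):
    q=p[m][:,:2].astype(np.float32)*1000; print(len(q),cv2.minAreaRect(q),np.median(p[m][:,2]))
reg=v&(np.abs(p[...,0]-.5)<.12)&(p[...,1]<.33)&(p[...,1]>-.04)
h,e=np.histogram(p[reg][:,2],bins=np.arange(.08,.12,.002)); print(list(zip(np.round(e,3),h)))
rail=reg&(abs(p[...,2]-.103)<.003)&((p[...,0]<.47)|(p[...,0]>.56)); rect(rail)
rib=reg&(abs(p[...,2]-.110)<.003)&(abs(p[...,0]-.515)<.05)&(p[...,1]>.05); rect(rib)
plate=reg&(abs(p[...,2]-.096)<.003); rect(plate)
# rail lines: x edges per y for outer side
for lo,hi in((.42,.47),(.56,.62)):
    m=reg&(abs(p[...,2]-.103)<.003)&(p[...,0]>lo)&(p[...,0]<hi); q=p[m]; print(m.sum(),np.polyfit(q[:,1],q[:,0],1),q[:,0].min(),q[:,0].max(),q[:,1].min(),q[:,1].max())
dark=(f["frame"].max(-1)<60)&v&(abs(p[...,0]-.515)<.05)&(abs(p[...,1]-.1)<.03)&(p[...,2]>.09); rect(dark)
print(p[dark].mean(0))
E
```

```text
[(np.float64(0.08), np.int64(34)), (np.float64(0.082), np.int64(43)), (np.float64(0.084), np.int64(63)), (np.float64(0.086), np.int64(976)), (np.float64(0.088), np.int64(9293)), (np.float64(0.09), np.int64(1779)), (np.float64(0.092), np.int64(860)), (np.float64(0.094), np.int64(6957)), (np.float64(0.096), np.int64(1486)), (np.float64(0.098), np.int64(284)), (np.float64(0.1), np.int64(3101)), (np.float64(0.102), np.int64(3979)), (np.float64(0.104), np.int64(139)), (np.float64(0.106), np.int64(310)), (np.float64(0.108), np.int64(686)), (np.float64(0.11), np.int64(49)), (np.float64(0.112), np.int64(0)), (np.float64(0.114), np.int64(0)), (np.float64(0.116), np.int64(0))]
6325 ((513.0347900390625, 144.44883728027344), (152.3919219970703, 299.87762451171875), 3.2342026233673096) 0.1021376563271239
517 ((516.2463989257812, 96.91822052001953), (68.81099700927734, 12.074400901794434), 2.7647578716278076) 0.10896688294241441
9340 ((513.5264892578125, 136.45376586914062), (123.22034454345703, 292.32708740234375), 3.1442830562591553) 0.09516424702148754
3210 [-0.0361  0.4508] 0.4291157651124335 0.469965784132341 -0.008902639385788141 0.2883316736899808
3115 [-0.0592  0.5897] 0.5600363693964571 0.5962692277528829 0.0017928498540996096 0.29832883131224985
39293 ((515.6114501953125, 105.64019775390625), (101.45809936523438, 47.752357482910156), 3.946059465408325) 0.42072667820392695
[0.5106 0.1171 0.413 ]
```

Converted, 203 mm / 800 = 0.2538, 120 mm / 800 = 0.15, 0.009 rad / 3.1416 = 0.0029.

Call:
arm_command(steps="-0.02 0.0188 0.075 0 0 0.0029 -0.35; -0.02 0.0188 0.15 0 0 0.0029 -0.35; -0.02 0.0188 0.225 0 0 0.0029 -0.35; -0.02 0.0188 0.2538 0 0 0.0029 -0.35; -0.02 0.0188 0.2538 0 0 0.0029 -0.35")

```text
time_s: 3.65
tcp_pos: [0.5141, 0.0776, 0.0999]
orientation: [0.684, 0.729, -0.001, -0.001]
wrist_force: [-0.0, 0.5, 0.1]
opening: 0.0308
grip_force: 0.0
```

```bash
python3 - <<'E'
from h import *
np.set_printoptions(precision=4,suppress=True)
s=bot.read_state(); print(s["time_s"],s["tcp_pos"],s["opening"],s["wrist_force"],T()[:3,:3])
f=grab("wrist"); cv2.imwrite("pics/w2.png",f["frame"])
E
```

```text
3.65 [0.5141 0.0776 0.0999] 0.030821846822993333 [-0.0127  0.4666  0.125 ] [[-0.0636  0.998  -0.0031]
 [ 0.998   0.0636 -0.0001]
 [ 0.0001 -0.0031 -1.    ]]
```

View pics/w2.png

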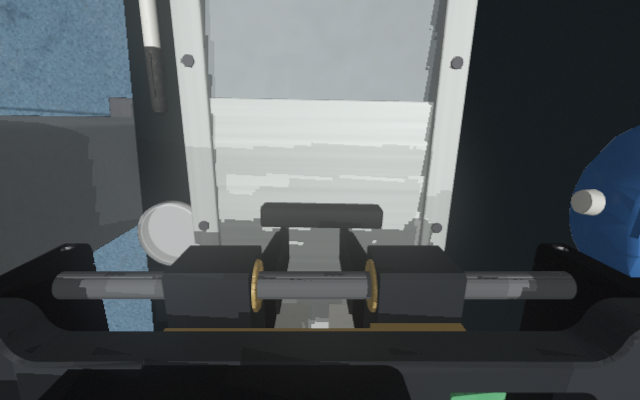

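Fingers sit just behind the rib, which spans (262–382, 215). Now I push the lid back.

Call:
arm_command(steps="0.0188 0 0 0 0 0 -0.35; 0.0438 0 0 0 0 0 -0.35; 0.0688 0 0 0 0 0 -0.35; 0.0938 0 0 0 0 0 -0.35; 0.115 0 0 0 0 0 -0.35; 0.1313 0 0 0 0 0 -0.35; 0.1413 0 0 0 0 0 -0.35; 0.1475 0 0 0 0 0 -0.35; 0.15 0 0 0 0 0 -0.35; 0.15 0 0 0 0 0 -0.35")

```text
time_s: 4.95
tcp_pos: [0.508, 0.1966, 0.1015]
orientation: [0.685, 0.729, 0.0, -0.0]
wrist_force: [-0.3, -0.2, 0.4]
opening: 0.031
grip_force: 0.2
```

```bash
cat >> h.py <<'E'
np.set_printoptions(precision=4,suppress=True)
O=np.array([.5138,.1300]); a=np.radians(3.23); BX=np.array([np.sin(a),-np.cos(a)]); BY=np.array([np.cos(a),np.sin(a)])
def box(w): return np.array([(w[:2]-O)@BX,(w[:2]-O)@BY])*1000
def st():
    s=bot.read_state(); print(s["time_s"],s["tcp_pos"],"box",box(np.array(s["tcp_pos"])),"open",s["opening"],"F",s["wrist_force"]); print(T()[:3,:2].T)
E
python3 - <<'E'
from h import *
st()
for n in("top","scene"):
    f=grab(n)
    for k,z in dict(push_rib=.11,sample_bottle=.01,chamber_floor=.01,slot_mouth=.0915).items():
        for d in bot.landmark_of(k,n)[:1]:
            r,c=d["location"]; w=px(f,r,c,z); print(n,k,round(d["confidence"],2),w,box(w))
E
```

```text
4.95 [0.508  0.1966 0.1015] box [-66.7716  -2.039 ] open 0.031047547672513144 F [-0.3312 -0.1623  0.423 ]
[[-0.0615  0.9981  0.0006]
 [ 0.9981  0.0615 -0.0001]]
top push_rib 0.61 [0.5117 0.2116 0.11  ] [-81.617   2.531]
top sample_bottle 0.45 [0.5018 0.067  0.01  ] [ 62.189  -15.5445]
top chamber_floor 0.66 [0.5147 0.0657 0.01  ] [64.2364 -2.7256]
top slot_mouth 0.64 [ 0.5223 -0.0151  0.0915] [145.3624   0.3099]
scene push_rib 0.79 [0.5168 0.2142 0.11  ] [-83.8847   7.7646]
scene sample_bottle 0.59 [0.51   0.0716 0.01  ] [58.0473 -7.0672]
scene chamber_floor 0.84 [0.5033 0.0665 0.01  ] [ 62.8149 -14.0155]
scene slot_mouth 0.62 [ 0.5294 -0.0001  0.0915] [130.7684   8.2658]
```

Converted, -140 mm / 800 = -0.175, -130 mm / 800 = -0.1625.

Call:
arm_command(steps="-0.0038 0 -0.05 0 0 0 0.2; -0.05 0 -0.1125 0 0 0 0.2; -0.1125 0 -0.1625 0 0 0 0.2; -0.15 0 -0.175 0 0 0 0.2; -0.15 0 -0.175 0 0 0 0.2; -0.15 0 -0.175 0 0 0 0.2")

```text
time_s: 6.2
tcp_pos: [0.515, 0.0771, 0.2408]
orientation: [0.685, 0.729, -0.0, -0.001]
wrist_force: [-0.5, -0.4, -0.6]
opening: 0.057
grip_force: 0.0
```

```bash
python3 - <<'E'
from h import *
st()
f=grab("wrist"); cv2.imwrite("pics/w3.png",f["frame"]); p=cloud(f); v=f["range_z"]>0
for d in bot.regions_of("sample_bottle","wrist")[:2]:
    m=d["region"]&v; print(d["confidence"],d["rect"],m.sum())
    q=p[m&(p[...,2]>.075)&(p[...,2]<.095)]; print("cap",len(q),np.median(q,0)); 
    q=p[m&(p[...,2]>.02)].astype(np.float32)*1000
    print(cv2.minEnclosingCircle(np.ascontiguousarray(q[:,:2])))
    r=p[m&(p[...,2]>.081)&(p[...,2]<.09)].astype(np.float32)*1000
    c=cv2.minEnclosingCircle(np.ascontiguousarray(r[:,:2])); print("captop",c,box(np.array(c[0])/1000))
print([ (d["confidence"],px(f,*d["location"],.01)) for d in bot.landmark_of("sample_bottle","wrist")])
# chamber rim
g=grab("top"); P=cloud(g)
for d in bot.regions_of("sample_tray","top")[:1]:
    m=d["region"]&(g["range_z"]>0); print("tray",d["confidence"],cv2.minAreaRect(np.ascontiguousarray(P[m][:,:2].astype(np.float32)*1000)),np.median(P[m],0))
E
```

```text
6.2 [0.515  0.0771 0.2408] box [52.8411 -1.754 ] open 0.056991637444968886 F [-0.5199 -0.3787 -0.6157]
[[-0.0619  0.9981  0.0005]
 [ 0.9981  0.0619 -0.0012]]
0.7 [308.6, 187.1, 25.5, 34.8] 760
cap 222 [0.5103 0.0689 0.0841]
((510.16265869140625, 68.4758071899414), 17.81610107421875)
captop ((510.1282653808594, 67.81009674072266), 9.318699836730957) [61.8842 -7.1699]
[(0.66, array([0.5084, 0.0646, 0.01  ]))]
tray 0.71 ((420.89910888671875, -179.13156127929688), (120.86974334716797, 124.00777435302734), 16.479990005493164) [ 0.4206 -0.1785  0.0031]
```

View pics/w3.png

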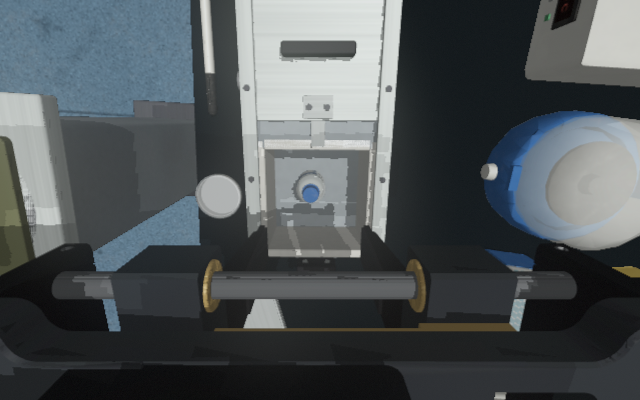

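The bottle stands in the clear chamber at (310,190), near its centre; the lid is parked above at (318,50). I'll descend and grip.

Converted, 198 mm / 800 = 0.2475, 175 mm / 800 = 0.2188.

Call:
arm_command(steps="-0.01 -0.0063 0.0625 0 0 0 0.2; -0.01 -0.0063 0.125 0 0 0 0.2; -0.01 -0.0063 0.175 0 0 0 0.2; -0.01 -0.0063 0.2188 0 0 0 0.2; -0.01 -0.0063 0.2475 0 0 0 0.2; -0.01 -0.0063 0.2475 0 0 0 0.2; -0.01 -0.0063 0.2475 0 0 0 -0.6; -0.01 -0.0063 0.2475 0 0 0 -0.6; -0.01 -0.0063 0.2475 0 0 0 -0.6; -0.01 -0.0063 0.2475 0 0 0 -0.6")

```text
time_s: 7.7
tcp_pos: [0.5119, 0.0685, 0.0449]
orientation: [0.685, 0.729, 0.001, 0.001]
wrist_force: [-1.0, 0.4, 5.5]
opening: 0.0345
grip_force: 30.0
```

Converted, -241 mm / 800 = -0.3013, -235 mm / 800 = -0.2938.

Call:
arm_command(steps="0 0 -0.05 0 0 0 -0.6; 0 0 -0.1063 0 0 0 -0.6; 0 0 -0.1625 0 0 0 -0.6; -0.0313 -0.0138 -0.175 0 0 0 -0.6; -0.075 -0.0325 -0.175 0 0 0 -0.6; -0.125 -0.055 -0.175 0 0 0 -0.6; -0.175 -0.0775 -0.175 0 0 0 -0.6; -0.225 -0.0988 -0.175 0 0 0 -0.6; -0.2688 -0.1188 -0.175 0 0 0 -0.6; -0.2938 -0.1288 -0.175 0 0 0 -0.6; -0.3013 -0.1325 -0.175 0 0 0 -0.6; -0.3013 -0.1325 -0.175 0 0 0 -0.6")

```text
time_s: 9.2
tcp_pos: [0.42, -0.1785, 0.1835]
orientation: [0.685, 0.728, 0.0, -0.0]
wrist_force: [-0.8, 0.6, -0.1]
opening: 0.0342
grip_force: 30.0
```

```bash
python3 - <<'E'
from h import *
st()
f=grab("wrist"); p=cloud(f); cv2.imwrite("pics/w4.png",f["frame"])
for d in bot.regions_of("sample_tray","wrist")[:1]:
    m=d["region"]&(f["range_z"]>0); q=p[m]; print("tray",d["confidence"],cv2.minAreaRect(np.ascontiguousarray(q[:,:2].astype(np.float32)*1000)),np.median(q,0))
f=grab("scene");p=cloud(f)
for d in bot.regions_of("sample_bottle","scene")[:1]:
    m=d["region"]&(f["range_z"]>0); print("bottle",d["confidence"],np.median(p[m],0),np.percentile(p[m][:,2],[3,97]))
for d in bot.regions_of("sample_tray","scene")[:1]:
    m=d["region"]&(f["range_z"]>0); q=p[m]; print("tray",d["confidence"],cv2.minAreaRect(np.ascontiguousarray(q[:,:2].astype(np.float32)*1000)),np.median(q,0))
E
```

```text
9.2 [ 0.42   -0.1785  0.1835] box [ 302.7183 -111.0622] open 0.034181849976913266 F [-0.7966  0.6453 -0.1243]
[[-0.0614  0.9981  0.0005]
 [ 0.9981  0.0614 -0.0001]]
tray 0.93 ((333.0894470214844, -204.8241729736328), (312.6484069824219, 126.73406982421875), 15.654793739318848) [ 0.4258 -0.1675  0.0023]
bottle 0.49 [ 0.4141 -0.1896  0.1889] [0.0056 0.2207]
tray 0.63 ((422.3826599121094, -178.24978637695312), (120.12541198730469, 120.85133361816406), 17.289886474609375) [ 0.4214 -0.1789  0.0028]
```

Converted, 140 mm / 800 = 0.175, 120 mm / 800 = 0.15.

Call:
arm_command(steps="0 0 0.0563 0 0 0 -0.6; 0 0 0.1125 0 0 0 -0.6; 0 0 0.15 0 0 0 -0.6; 0 0 0.1675 0 0 0 -0.6; 0 0 0.175 0 0 0 -0.6; 0 0 0.175 0 0 0 -0.6; 0 0 0.175 0 0 0 -0.6")

```text
time_s: 10.32
tcp_pos: [0.4211, -0.1792, 0.045]
orientation: [0.685, 0.729, 0.0, 0.001]
wrist_force: [0.4, -0.4, -0.3]
opening: 0.0344
grip_force: 30.0
```

Converted, 6 mm / 800 = 0.0075, 5 mm / 800 = 0.0063.

Call:
arm_command(steps="0 0 0.0038 0 0 0 -0.6; 0 0 0.0063 0 0 0 -0.6; 0 0 0.0075 0 0 0 -0.6; 0 0 0.0075 0 0 0 -0.6")

```text
time_s: 10.82
tcp_pos: [0.4201, -0.1788, 0.038]
orientation: [0.685, 0.729, -0.0, -0.0]
wrist_force: [-1.2, 0.6, 2.8]
opening: 0.0343
grip_force: 30.0
```

Converted, -170 mm / 800 = -0.2125, -140 mm / 800 = -0.175.

Call:
arm_command(steps="0 0 0 0 0 0 -0.1; 0 0 0 0 0 0 0.2; 0 0 0 0 0 0 0.2; 0 0 0 0 0 0 0.2; 0 0 -0.05 0 0 0 0.2; 0 0 -0.1125 0 0 0 0.2; 0 0 -0.175 0 0 0 0.2; 0 0 -0.2125 0 0 0 0.2; 0 0 -0.2125 0 0 0 0.2")

```text
time_s: 11.95
tcp_pos: [0.4216, -0.1796, 0.2109]
orientation: [0.685, 0.729, 0.001, 0.003]
wrist_force: [-0.3, -0.8, -0.3]
opening: 0.0572
grip_force: 0.0
```

```bash
python3 - <<'E'
from h import *
st()
f=grab("scene");p=cloud(f); cv2.imwrite("pics/s5.png",cv2.resize(f["frame"][120:320,200:440],(720,600)))
for d in bot.regions_of("sample_bottle","scene")[:1]:
    m=d["region"]&(f["range_z"]>0); print("bottle",d["confidence"],np.median(p[m],0),np.percentile(p[m][:,2],[3,97]))
E
```

```text
11.95 [ 0.4216 -0.1796  0.2109] box [ 303.8794 -109.4468] open 0.057205615663835405 F [-0.3142 -0.7627 -0.3054]
[[-0.062   0.9981 -0.0035]
 [ 0.9981  0.062   0.0053]]
bottle 0.83 [ 0.4124 -0.1865  0.0501] [0.0037 0.0779]
```

View pics/s5.png

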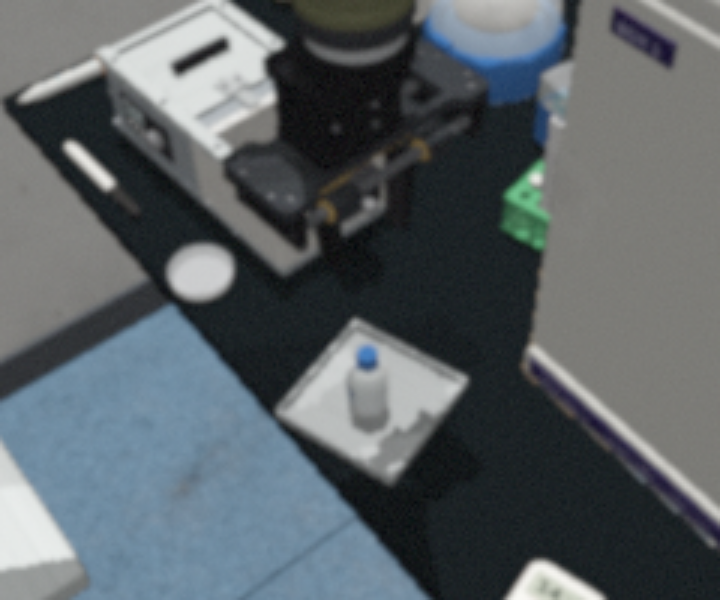

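Bottle stands upright in the tray (368,390). Next I go back over the lid and measure the rib.

Converted, 353 mm / 800 = 0.4413, 107 mm / 800 = 0.1338.

Call:
arm_command(steps="0.075 0.0238 0 0 0 0 -0.35; 0.1475 0.0463 0 0 0 0 -0.35; 0.22 0.07 0 0 0 0 -0.35; 0.2938 0.0925 0 0 0 0 -0.35; 0.3675 0.1163 0 0 0 0 -0.35; 0.425 0.1338 0 0 0 0 -0.35; 0.4413 0.1388 0 0 0 0 -0.35; 0.4413 0.1388 0 0 0 0 -0.35; 0.4413 0.1388 0 0 0 0 -0.35")

```text
time_s: 13.18
tcp_pos: [0.5085, 0.1792, 0.2068]
orientation: [0.685, 0.728, -0.001, -0.0]
wrist_force: [0.3, -0.2, -0.6]
opening: 0.0309
grip_force: 0.0
```

```bash
python3 - <<'E'
from h import *
st()
f=grab("wrist"); p=cloud(f); v=f["range_z"]>0
X=np.einsum('ijk,k->ij',p[...,:2]-O,BX); Y=np.einsum('ijk,k->ij',p[...,:2]-O,BY)
m=v&(abs(p[...,2]-.109)<.0035)&(abs(Y)<.045)&(X>-.12)&(X<-.05)
q=np.stack([X[m],Y[m]],-1).astype(np.float32)*1000; print("rib",len(q),cv2.minAreaRect(q),np.median(q,0))
for k,z in dict(push_rib=.11,tongue_tip=.0915,slot_mouth=.0915).items():
    for d in bot.landmark_of(k,"wrist")[:1]: print(k,d["confidence"],box(px(f,*d["location"],z)))
E
```

```text
13.175 [0.5085 0.1792 0.2068] box [-49.4323  -2.471 ] open 0.03094596872567054 F [ 0.2613 -0.1988 -0.5575]
[[-0.0607  0.9982 -0.0007]
 [ 0.9982  0.0607 -0.0015]]
rib 1068 ((-84.51358795166016, 0.4611968994140625), (11.990669250488281, 68.85760498046875), 0.3897341191768646) [-84.79    0.489]
push_rib 0.73 [-84.1079  -1.128 ]
tongue_tip 0.65 [5.1556 2.6745]
```

Converted, 105 mm / 800 = 0.1313, 95 mm / 800 = 0.1188, 0.004 rad / 3.1416 = 0.0013.

Call:
arm_command(steps="0.0725 0.0025 0 0 0 0.0013 -0.35; 0.0763 0.0025 0.0188 0 0 0.0013 -0.35; 0.0763 0.0025 0.075 0 0 0.0013 -0.35; 0.0763 0.0025 0.1188 0 0 0.0013 -0.35; 0.0763 0.0025 0.1313 0 0 0.0013 -0.35; 0.0763 0.0025 0.1313 0 0 0.0013 -0.35; 0.0763 0.0025 0.1313 0 0 0.0013 -0.35")

```text
time_s: 14.25
tcp_pos: [0.5085, 0.2417, 0.1046]
orientation: [0.686, 0.727, 0.001, 0.001]
wrist_force: [0.1, -0.5, 0.6]
opening: 0.0307
grip_force: 0.0
```

Converted, -134 mm / 800 = -0.1675, -128 mm / 800 = -0.16.

Call:
arm_command(steps="-0.0188 0 0 0 0 0 -0.35; -0.0375 0 0 0 0 0 -0.35; -0.0563 0 0 0 0 0 -0.35; -0.075 0 0 0 0 0 -0.35; -0.0938 0 0 0 0 0 -0.35; -0.1125 0 0 0 0 0 -0.35; -0.1313 0 0 0 0 0 -0.35; -0.1475 0 0 0 0 0 -0.35; -0.16 0 0 0 0 0 -0.35; -0.1675 0 0 0 0 0 -0.35; -0.1675 0 0 0 0 0 -0.35")

```text
time_s: 15.62
tcp_pos: [0.5147, 0.1069, 0.1022]
orientation: [0.686, 0.727, -0.001, 0.0]
wrist_force: [0.0, -0.2, -0.8]
opening: 0.0309
grip_force: 0.0
```

```bash
python3 - <<'E'
from h import *
st()
for n,k,z in(("top","push_rib",.11),("top","tongue_tip",.0915),("top","slot_mouth",.0915),("scene","tongue_tip",.0915),("scene","slot_mouth",.0915)):
    f=grab(n)
    for d in bot.landmark_of(k,n)[:1]: print(n,k,d["confidence"],box(px(f,*d["location"],z)))
E
```

```text
15.625 [0.5147 0.1069 0.1022] box [23.0834 -0.4161] open 0.030883188963514257 F [ 0.0028 -0.2335 -0.7999]
[[-0.0577  0.9983 -0.0012]
 [ 0.9983  0.0577 -0.001 ]]
top push_rib 0.98 [48.2128 -3.0084]
top slot_mouth 0.97 [135.8471  -1.0359]
scene tongue_tip 0.64 [131.2935  -2.5725]
scene slot_mouth 0.6 [122.0348  -1.8036]
```

Converted, -31 mm / 800 = -0.0388, -30 mm / 800 = -0.0375.

Call:
arm_command(steps="-0.0063 0 0 0 0 0 -0.35; -0.0125 0 0 0 0 0 -0.35; -0.0188 0 0 0 0 0 -0.35; -0.0238 0 0 0 0 0 -0.35; -0.0288 0 0 0 0 0 -0.35; -0.0325 0 0 0 0 0 -0.35; -0.0363 0 0 0 0 0 -0.35; -0.0375 0 0 0 0 0 -0.35; -0.0388 0 0 0 0 0 -0.35; -0.0388 0 0 0 0 0 -0.35")

```text
time_s: 17.38
tcp_pos: [0.5168, 0.0767, 0.1026]
orientation: [0.686, 0.727, -0.0, 0.0]
wrist_force: [-0.6, 1.2, -0.1]
opening: 0.031
grip_force: 0.3
```

Converted, -3 mm / 800 = -0.0038, -2 mm / 800 = -0.0025.

Call:
arm_command(steps="-0.0013 0 0 0 0 0 -0.35; -0.0025 0 0 0 0 0 -0.35; -0.0038 0 0 0 0 0 -0.35; -0.0038 0 0 0 0 0 -0.35; -0.0038 0 0 0 0 0 -0.35")

```text
time_s: 18.0
tcp_pos: [0.5168, 0.0761, 0.1027]
orientation: [0.686, 0.727, 0.002, -0.002]
wrist_force: [-0.3, 10.3, -0.6]
opening: 0.0305
grip_force: 4.8
```

The lid met a hard stop at lid x ≈ 70 mm, which is home. Back off, lift and verify.

Converted, -130 mm / 800 = -0.1625, -120 mm / 800 = -0.15.

Call:
arm_command(steps="0.0063 0 0 0 0 0 -0.35; 0.015 0 0 0 0 0 -0.35; 0.015 0 -0.0375 0 0 0 -0.35; 0 0 -0.1 0 0 0 -0.35; -0.025 0 -0.15 0 0 0 -0.35; -0.025 0 -0.1625 0 0 0 -0.35; -0.025 0 -0.1625 0 0 0 -0.35")

```text
time_s: 18.88
tcp_pos: [0.5182, 0.054, 0.2325]
orientation: [0.686, 0.727, 0.0, 0.0]
wrist_force: [0.5, 0.5, -1.1]
opening: 0.0309
grip_force: 0.0
```

```bash
python3 - <<'E'
from h import *
st()
f=grab("wrist"); cv2.imwrite("pics/w6.png",f["frame"]); p=cloud(f); v=f["range_z"]>0
X=np.einsum('ijk,k->ij',p[...,:2]-O,BX); Y=np.einsum('ijk,k->ij',p[...,:2]-O,BY)
m=v&(abs(p[...,2]-.109)<.0035)&(abs(Y)<.045)&(X>.03)&(X<.11)
q=np.stack([X[m],Y[m]],-1).astype(np.float32)*1000; print("rib",len(q),cv2.minAreaRect(q) if len(q) else 0)
f=grab("top"); d=bot.landmark_of("push_rib","top")[:1]; print([box(px(f,*e["location"],.11)) for e in d])
f=grab("scene");p=cloud(f)
for d in bot.regions_of("sample_bottle","scene")[:1]:
    m=d["region"]&(f["range_z"]>0); print("bottle",d["confidence"],np.median(p[m],0),np.percentile(p[m][:,2],[3,97]))
E
```

```text
18.875 [0.5182 0.054  0.2325] box [76.1249  0.0716] open 0.03092221304180926 F [ 0.5237  0.4627 -1.0582]
[[-0.0578  0.9983 -0.0001]
 [ 0.9983  0.0578  0.0004]]
rib 816 ((70.89327239990234, -0.7235107421875), (69.88235473632812, 11.613287925720215), 89.9964599609375)
[array([71.7227,  0.554 ])]
bottle 0.6 [ 0.4118 -0.1872  0.052 ] [0.0096 0.0783]
```

View pics/w6.png

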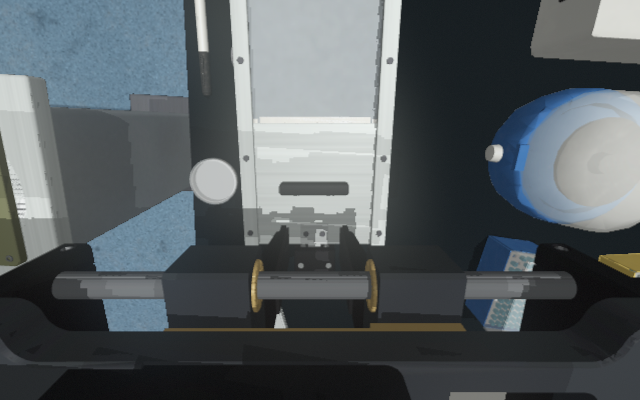

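The lid is shut, with its rib at (314,188): lid x ≈ 70.9 mm, y −0.7 mm, angle about 0. The petri dish and marker look undisturbed, so I'm handing in.

```bash
python3 -c "
from bench import bot
print(bot.sign_off())"
```

```text
the job is handed in; nothing more can be done
None
```

The job is handed in (no verdict came back): the bottle stands upright in the steel tray, and the lid is shut against its stop at 70.9 mm (home is 71 mm), square in the tracks with the arm lifted clear.

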